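# Lean the long cover on the inspection stand

### The job

Take the long green cover and lean it on the metal stand for inspection: its foot down on the stand's base against the stop strip, its upper part leaning on the low back wall, painted face still up and square to the stop, roughly in the middle of the stand's width. Then let go of it, and leave the short cover and the open housing where they lie.

Things in the scene. Friction and masses are not known exactly. Their poses are not given: they have to be found in the camera images.
- long_cover: The longer of two olive-green covers: a flat bar 240 x 50 x 20 mm (x, y, z), screws along both long edges of the top face, solid sides, about 0.3 kg, loose, lying flat. Grip it across its 50 mm width. Origin: centre of the underside; z points out of the painted top face. Both ends are alike: either may be the foot.
- stand: Fixed metal stand, 200 x 130 mm. Origin: centre of underside; x from stop to wall, z up. Base 6 mm thick. Stop strip: inner face x = -90 mm, 10 mm thick, top z = 26 mm. Low back wall: front face x = +70 mm, 10 mm thick, top z = 136 mm. Both span the full width (y). Leaning fully home, the long cover slopes 41.5 degrees from level, its origin at x = 13, z = 86 mm, its top end past the wall's edge.
- short_cover: The short cover, a bystander: same look, 140 x 50 x 20 mm (x, y, z), loose, flat on the table. Origin: centre of the underside.
- housing: Open olive-green housing with a green circuit board in it, a bystander: 150 x 60 x 40 mm (x, y, z), loose on the table. Origin: centre of the underside.
There are look-alikes about, which are no part of the job. What is shaped like the long_cover but blue is not meant.

How it is judged:
At the end, for the whole second after the job is handed in: The long cover rests still, face up, sloping 34 to 50 degrees over the back wall, foot on the base within about 15 mm of the stop (its origin at x 3 to 26, z 74 to 98 mm in the stand frame), within 35 mm of the middle of the width and 12 degrees of square (x of long_cover in the frame of stand between 0.003 and 0.026 m and y of long_cover in the frame of stand between -0.035 and 0.035 m and z of long_cover in the frame of stand between 0.074 and 0.098 m and angle between long_cover's own z axis and vertical between 0.6 and 0.87 rad and angle between the y axis of long_cover and the y axis of stand, either way round below 0.22 rad and contact force between long_cover and stand above 0.3 N and linear speed of long_cover below 0.02 m/s and angular speed of long_cover below 0.15 rad/s); the robot touches nothing.
It fails at once if the short cover is moved by more than 30 mm (distance of short_cover from where it was at the start of the episode above 0.03 m).
It fails at once if the housing is moved by more than 30 mm (distance of housing from where it was at the start of the episode above 0.03 m).
It also fails if it takes over 35 s, if anything falls off the work surface, if the arm or the gripper's body presses on something with over 40 N, if the wrist force passes 120 N, or if a joint passes its speed limit or range.

### The arm

A 6-joint arm with a two-finger parallel gripper is mounted at the origin on the work surface. World frame = base frame: x ahead of the robot, y to its left, z up, the work surface at z = 0. Lengths are in m, angles in rad, forces in N, time in s.
With the tool pointing down it reaches from about 0.375 to 0.9 m from the base axis. Payload 3.1 kg.
Tool frame: the origin (TCP) lies between the finger pads; the fingertips stand 17 mm ahead of it and the grasp point (between the pads) lies 2 mm behind it (robot.nose_length is the distance from the TCP to the fingertips, in m); z points along the fingers, y is the line along which they close (so a half turn about z gives the same grasp; the last joint's range is limited). The gripper opens to 87 mm and grips with 3 to 60 N. Pads are 19 mm wide; open, the fingers measure 117 mm over their backs; the gripper's body (75 mm by 190 mm) begins 51 mm behind the grasp point.
Start: joints at [1.073, 0.527, 1.433, -0, 1.181, -0.178], TCP at [0.196, 0.593, 0.24] pointing down, gripper open.
Joint ranges: [-3.08, 3.08], [-0.75, 2.2], [0.22, 2.44], [-1.43, 4.57], [0, 2.65], [-2.85, 2.85]. Speed limits (rad/s): [2.79, 2.79, 3.14, 3.14, 3.14, 3.14].

### API

Orientations are given as a unit quaternion [x, y, z, w].
In Python, from rig import robot, cams gives the robot as it stands.
- The arm moves only by the shell command python3 -m pendant 'ROWS' [FORCE]. ROWS is JSON, a list of rows, each an object with "jaw": the opening, from 0 (shut) to 1 (fully open); "linear": the shift along the tool's x, y, z in cm, a list of three; "twist": the turn about the tool's z in degrees. A call has 1 to 12 rows; each row shifts and turns the commanded pose from where the row before left it, along the tool's axes as they then stand; what a row does not reach is not made up. A row lasts 1/12 s, in which the tool goes at most 41.7 mm and 7.16 degrees, less where a joint would pass 70% of its speed; a pose out of reach is approached as far as the arm can. A call is refused whole if a number of a shift passes 4.17 or a number of a turn 7.16, either way. A call with a gripper value outside its range is refused whole. The fingers move at their own pace and stop on an object; FORCE is the grip in N (left out, the last holds). Time passes only in rows, so rows that do not move let the fingers close. It gives the time, the measured TCP pose, the force, the opening and the grip force at its end, in the units of the state.
- robot.get_obs(): the state, without advancing time (a new reading comes with each control period).
- cams.camera(name): name is "scene" or "top" or "wrist"; returns a dict with "color" (420x560x3 uint8, blue, green, red), "depth" (420x560 float32, m along the optical axis (not along the pixel's ray), 0 where there is no reading), "fov_y" (degrees; the focal length in pixels is half the picture's height over the tangent of half this angle, whatever the lens; pixels are square), "cx", "cy" (the principal point, pixels), "view" (4x4, takes a point from world to camera coordinates). Camera axes: x right, y down, z forward; pixel columns grow to the right and rows downward; lengths in m; the calibration is good to about 2 mm. A picture is of the moment at which its call begins.
- robot.hand_in(): hands the job in; it is judged then, once.
The state is a dict: "time": time; "q": joint angles; "joint_velocities": joint speeds; "joint_torque": joint torques, N m; "position": TCP position; "tool_rot": TCP orientation; "ft_force": force on the tool from outside, world axes, zero at the start; "moment": the same for the moment, N m; "grip_width": finger opening in m; "grip_force": force on a finger pad.
Only numpy, scipy, OpenCV 4.12 (cv2) and the standard library are available. Lean on these libraries where they do the work, as an engineer would, in place of code of your own. Each camera call takes 0.05 s, during which the arm holds its last target. There are 200 camera calls.

## Working session

There is one attempt and no reset: what is moved stays moved. The work goes in short steps, Python scripts to look and compute and a shell command to move; the robot and the scene stay as the last step left them, time stands still between calls to the robot, and variables do not carry over. Pictures are saved under pics/ and viewed, at most 10 in all, crops included, and the job is handed in when it is done.

```bash
ls; mkdir -p pics; cat > h.py <<'E'
import numpy as np, cv2
from rig import robot, cams
def shot(n):
    c=cams.camera(n); d=c["depth"]; h,w=d.shape
    f=h/2/np.tan(np.radians(c["fov_y"])/2)
    v,u=np.mgrid[:h,:w]
    P=np.stack([(u-c["cx"])/f*d,(v-c["cy"])/f*d,d,np.ones_like(d)],-1)
    W=(P@np.linalg.inv(np.array(c["view"])).T)[...,:3]
    W[d==0]=np.nan
    return c,W
E
python3 - <<'E'
from h import *
for n in("top","scene"):
    c,W=shot(n); cv2.imwrite(f"pics/{n}0.png",c["color"]); np.save(n+"0.npy",W); print(c["fov_y"],c["cx"],c["cy"])
print(robot.get_obs())
E
```

```text
pics
47.25853383481066 276.30073377527634 214.12440489110094
48.45367539408843 270.37854045792295 196.17118128554057
{'time': 0.1, 'q': array([ 1.07252036e+00,  5.28362569e-01,  1.43376908e+00,  6.21276940e-06,
        1.18138886e+00, -1.78551346e-01]), 'joint_velocities': array([ 0.00076313, -0.00150673, -0.00336035,  0.00103928, -0.00179571,
        0.00248766]), 'joint_torque': array([-1.79549384e-04, -4.40989316e+01, -1.77153289e+01,  6.35159528e-02,
        5.33460465e-02, -1.78975716e-05]), 'position': array([0.19614042, 0.59277236, 0.2386776 ]), 'tool_rot': array([ 1.59183370e-01,  9.87248563e-01, -9.08300603e-04, -3.22724569e-04]), 'ft_force': array([ 0.39532712, -0.30017342,  0.20212808]), 'moment': array([-0.01661937,  0.01998074, -0.02010988]), 'grip_force': 0.0, 'grip_width': 0.08672562066737557}
```

View pics/top0.png

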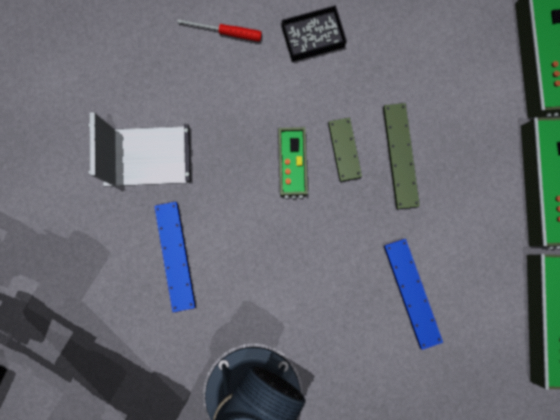

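View pics/scene0.png

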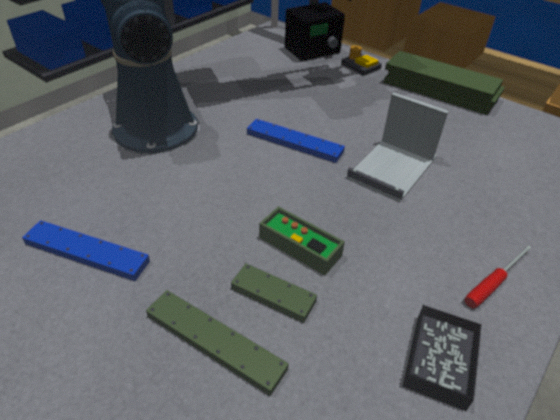

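Top view: candidates for the long cover are the olive bar at (400,155), the short olive bar at (344,150) (bystander), blue bars at (174,257) and (413,293) (wrong colour), and the housing at (293,163). In the scene view there is also a large olive block in the background at (445,80). By length and colour I choose (400,155), which is (215,340) in the scene view. The stand is at (145,155), with its wall on the left (x≈105) and stop on the right (x≈187).

```bash
python3 - <<'E'
from h import *
W=np.load("top0.npy"); im=cv2.imread("pics/top0.png")
cv2.imwrite("pics/crop0.png",cv2.resize(im[85:225,260:450],None,fx=4,fy=4,interpolation=cv2.INTER_CUBIC))
def rect(n,sl,m):
    p=W[sl][m]; z=p[:,2]; r=cv2.minAreaRect(p[:,:2].astype(np.float32)); b=cv2.boxPoints(r)
    print(n,len(p),"z",np.percentile(z,[5,50,95]).round(4),"c",np.round(r[0],4),"size",np.round(r[1],4)); print(np.round(b,3).tolist())
for n,sl,zr in(("long",np.s_[95:215,372:430],(.015,.03)),("short",np.s_[110:190,325:366],(.015,.03)),("housing",np.s_[120:205,270:315],(.02,.06)),("base",np.s_[115:190,112:200],(.003,.01)),("stop",np.s_[110:200,175:200],(.022,.03)),("wall",np.s_[100:200,80:130],(.128,.142))):
    z=W[sl][...,2]; rect(n,sl,(z>zr[0])&(z<zr[1]))
E
```

```text
long 2312 z [0.0166 0.0199 0.0232] c [ 0.5384 -0.323 ] size [0.2397 0.0514]
[[0.41600000858306885, -0.31299999356269836], [0.4230000078678131, -0.36399999260902405], [0.6610000133514404, -0.3330000042915344], [0.6539999842643738, -0.28200000524520874]]
short 1346 z [0.0168 0.02   0.0232] c [ 0.5501 -0.1951] size [0.1404 0.0509]
[[0.47600001096725464, -0.18400000035762787], [0.4860000014305115, -0.23399999737739563], [0.6240000128746033, -0.20600000023841858], [0.6140000224113464, -0.15600000321865082]]
housing 1839 z [0.0251 0.0307 0.0413] c [ 0.5128 -0.0765] size [0.1567 0.06  ]
[[0.43299999833106995, -0.05000000074505806], [0.4359999895095825, -0.10999999940395355], [0.5929999947547913, -0.10300000011920929], [0.5899999737739563, -0.0430000014603138]]
base 3709 z [0.0034 0.006  0.009 ] c [0.5373 0.2382] size [0.1731 0.2027]
[[0.4480000138282776, 0.3370000123977661], [0.453000009059906, 0.13500000536441803], [0.6259999871253967, 0.13899999856948853], [0.6209999918937683, 0.34200000762939453]]
stop 253 z [0.0229 0.0258 0.0288] c [0.5328 0.1624] size [0.1304 0.0104]
[[0.46700000762939453, 0.164000004529953], [0.46799999475479126, 0.15299999713897705], [0.5979999899864197, 0.16099999845027924], [0.5979999899864197, 0.1720000058412552]]
wall 394 z [0.1301 0.1353 0.1383] c [0.5215 0.3321] size [0.1299 0.0122]
[[0.4560000002384186, 0.33399999141693115], [0.4569999873638153, 0.32199999690055847], [0.5870000123977661, 0.33000001311302185], [0.5860000252723694, 0.34200000762939453]]
```

View pics/crop0.png

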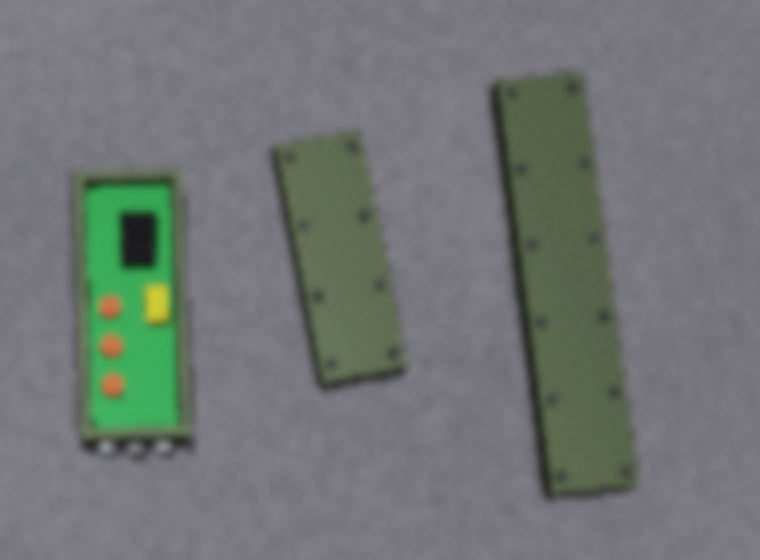

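The crop confirms it: the rightmost olive bar with screws along both edges is the long cover, and its measured 240 x 51 mm with top at z=20 mm matches. The stand origin is about (0.5265, 0.257) with yaw 93.6°. The tool cannot tilt, so the plan is:
- Grip softly 55 mm towards the far end.
- Lift along an arc with the foot on the table, so the cover pivots to about 41°.
- Tighten the grip and carry it to the stand.

```bash
python3 -m pendant '[{"jaw":1,"linear":[0,0,0],"twist":7},{"jaw":1,"linear":[0,0,0],"twist":7},{"jaw":1,"linear":[0,0,0],"twist":7},{"jaw":1,"linear":[0,0,0],"twist":7},{"jaw":1,"linear":[0,0,0],"twist":7},{"jaw":1,"linear":[0,0,0],"twist":7},{"jaw":1,"linear":[0,0,0],"twist":7},{"jaw":1,"linear":[0,0,0],"twist":7},{"jaw":1,"linear":[0,0,0],"twist":7},{"jaw":1,"linear":[0,0,0],"twist":7},{"jaw":1,"linear":[0,0,0],"twist":7},{"jaw":1,"linear":[0,0,0],"twist":7}]'
python3 -m pendant '[{"jaw":1,"linear":[0,0,0],"twist":7},{"jaw":1,"linear":[0,0,0],"twist":7},{"jaw":1,"linear":[0,0,0],"twist":7},{"jaw":1,"linear":[0,0,0],"twist":7},{"jaw":1,"linear":[0,0,0],"twist":7},{"jaw":1,"linear":[0,0,0],"twist":7},{"jaw":1,"linear":[0,0,0],"twist":7},{"jaw":1,"linear":[0,0,0],"twist":7},{"jaw":1,"linear":[0,0,0],"twist":7},{"jaw":1,"linear":[0,0,0],"twist":7}]'
python3 -m pendant '[{"jaw":1,"linear":[1.15,3.97,0],"twist":0},{"jaw":1,"linear":[1.15,3.97,0],"twist":0},{"jaw":1,"linear":[1.15,3.97,0],"twist":0},{"jaw":1,"linear":[1.15,3.97,0],"twist":0},{"jaw":1,"linear":[1.15,3.97,0],"twist":0},{"jaw":1,"linear":[1.15,3.97,0],"twist":0},{"jaw":1,"linear":[1.15,3.97,0],"twist":0},{"jaw":1,"linear":[1.15,3.97,0],"twist":0},{"jaw":1,"linear":[1.15,3.97,0],"twist":0},{"jaw":1,"linear":[1.15,3.97,0],"twist":0},{"jaw":1,"linear":[1.15,3.97,0],"twist":0},{"jaw":1,"linear":[1.15,3.97,0],"twist":0}]'
cat >> h.py <<'E'
from scipy.spatial.transform import Rotation as R
def to(x,y,z,yaw=None):
    o=robot.get_obs(); r=R.from_quat(o["tool_rot"]); m=r.as_matrix()
    yw=np.degrees(np.arctan2(m[1,1],m[0,1]))
    print("t",round(o["time"],2),"tool-y yaw",yw.round(2),"pos",o["position"].round(4),"cm in tool",(r.inv().apply(np.array([x,y,z])-o["position"])*100).round(2), "F",o["ft_force"].round(1),"grip",round(o["grip_force"],1),round(o["grip_width"],4))
    if yaw is not None: print("twist",((yw-yaw+180)%360-180).round(2))
E
python3 -c "
from h import *
to(.593,-.316,.24,-82.6)"
```

```text
time: 1.1
position: [0.1962, 0.5929, 0.239]
tool_rot: [0.781, 0.625, -0.001, 0.0]
ft_force: [0.8, 0.5, 0.2]
grip_width: 0.0873
grip_force: 0.0
time: 1.93
position: [0.1962, 0.5929, 0.2389]
tool_rot: [0.998, 0.064, -0.0, 0.001]
ft_force: [-0.2, -1.0, -0.0]
grip_width: 0.0872
grip_force: 0.0
time: 2.93
position: [0.3969, 0.1377, 0.2395]
tool_rot: [0.998, 0.067, -0.0, -0.0]
ft_force: [0.8, 1.1, 0.1]
grip_width: 0.0869
grip_force: 0.0
t 2.93 tool-y yaw -82.32 pos [0.3969 0.1377 0.2395] cm in tool [13.37 47.58 -0.06] F [0.8 1.1 0.1] grip 0.0 0.0869
twist 0.28
```

```bash
python3 -m pendant '[{"jaw":1,"linear":[1.12,3.96,0],"twist":0},{"jaw":1,"linear":[1.12,3.96,0],"twist":0},{"jaw":1,"linear":[1.12,3.96,0],"twist":0},{"jaw":1,"linear":[1.12,3.96,0],"twist":0},{"jaw":1,"linear":[1.12,3.96,0],"twist":0},{"jaw":1,"linear":[1.12,3.96,0],"twist":0},{"jaw":1,"linear":[1.12,3.96,0],"twist":0},{"jaw":1,"linear":[1.12,3.96,0],"twist":0},{"jaw":1,"linear":[1.12,3.96,0],"twist":0},{"jaw":1,"linear":[1.12,3.96,0],"twist":0},{"jaw":1,"linear":[1.12,3.96,0],"twist":0.3},{"jaw":1,"linear":[0.5,2,0],"twist":0}]' >/dev/null
python3 -m pendant '[{"jaw":1,"linear":[0,0,4],"twist":0},{"jaw":1,"linear":[0,0,4],"twist":0},{"jaw":1,"linear":[0,0,4],"twist":0},{"jaw":1,"linear":[0,0,2],"twist":0},{"jaw":1,"linear":[0,0,0],"twist":0}]'
python3 - <<'E'
from h import *
to(.593,-.316,.021,-82.6)
c,W=shot("wrist"); cv2.imwrite("pics/w1.png",c["color"])
z=W[...,2]; m=(z>.012)&(z<.028)&(c["color"][...,1]>c["color"][...,0])
n,l,s,_=cv2.connectedComponentsWithStats(m.astype(np.uint8))
for i in range(1,n):
    if s[i,4]>3000: print(s[i],[np.round(a,4) for a in cv2.minAreaRect(W[l==i][:,:2].astype(np.float32))])
E
```

```text
time: 4.35
position: [0.5807, -0.2922, 0.0931]
tool_rot: [0.998, 0.064, -0.005, -0.004]
ft_force: [0.0, -0.8, 0.8]
grip_width: 0.0872
grip_force: 0.0
t 4.35 tool-y yaw -82.64 pos [ 0.5807 -0.2922  0.0931] cm in tool [0.99 2.58 7.18] F [ 0.  -0.8  0.8] grip 0.0 0.0872
twist -0.04
[  285   109    84   162 12377] [array([ 0.6047, -0.3161]), array([0.1038, 0.0498]), np.float64(7.4158)]
[  73  143  100  128 9243] [array([ 0.5775, -0.1911]), array([0.0826, 0.0511]), np.float64(11.5761)]
```

View pics/w1.png

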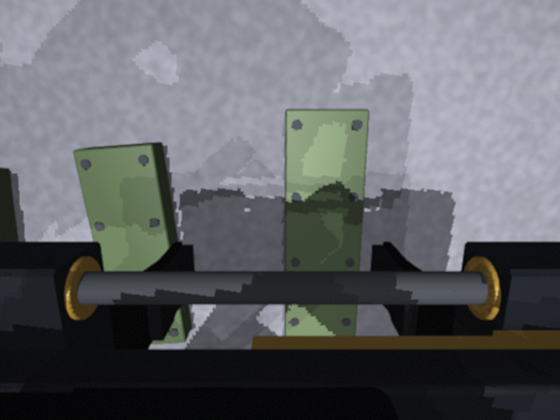

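Wrist view: the long cover is at (327,220) between the fingers' lanes and the short cover at (125,230), clear of the left finger. The two measurements agree within 2 mm, so I centre and descend.

```bash
python3 -m pendant '[{"jaw":1,"linear":[1.0,2.6,0],"twist":0},{"jaw":1,"linear":[0,0,0],"twist":0},{"jaw":1,"linear":[0,0,3],"twist":0},{"jaw":1,"linear":[0,0,2.5],"twist":0},{"jaw":1,"linear":[0,0,0],"twist":0},{"jaw":1,"linear":[0,0,0],"twist":0}]'
python3 -c "
from h import *
to(.593,-.3165,.0205,-82.6)"
```

```text
time: 4.9
position: [0.598, -0.3192, 0.0453]
tool_rot: [0.998, 0.064, -0.0, -0.0]
ft_force: [-0.1, 0.2, -0.1]
grip_width: 0.0868
grip_force: 0.0
t 4.9 tool-y yaw -82.62 pos [ 0.598  -0.3192  0.0453] cm in tool [-0.46 -0.33  2.48] F [-0.1  0.2 -0.1] grip 0.0 0.0868
twist -0.02
```

```bash
python3 -m pendant '[{"jaw":1,"linear":[-0.4,-0.3,1.2],"twist":0},{"jaw":1,"linear":[0,0,1.2],"twist":0},{"jaw":1,"linear":[0,0,0],"twist":0},{"jaw":0.4,"linear":[0,0,0],"twist":0},{"jaw":0.4,"linear":[0,0,0],"twist":0},{"jaw":0.4,"linear":[0,0,0],"twist":0},{"jaw":0.4,"linear":[0,0,0],"twist":0},{"jaw":0.4,"linear":[0,0,0],"twist":0}]' 6
python3 -c "
from h import *
to(.593,-.3165,.0205,-82.6)"
```

```text
time: 5.57
position: [0.5939, -0.3171, 0.0211]
tool_rot: [0.998, 0.064, 0.0, 0.0]
ft_force: [-0.9, 0.5, 1.2]
grip_width: 0.0615
grip_force: 0.0
t 5.57 tool-y yaw -82.62 pos [ 0.5939 -0.3171  0.0211] cm in tool [-0.08 -0.07  0.06] F [-0.9  0.5  1.2] grip 0.0 0.0615
twist -0.02
```

```bash
python3 -m pendant '[{"jaw":0.4,"linear":[0,0,0],"twist":0},{"jaw":0.4,"linear":[0,0,0],"twist":0},{"jaw":0.4,"linear":[0,0,0],"twist":0},{"jaw":0.4,"linear":[0,0,0],"twist":0}]' 6
python3 -c "
from h import *
to(.593,-.3165,.0205,-82.6)"
```

```text
time: 5.9
position: [0.5937, -0.3169, 0.0207]
tool_rot: [0.998, 0.064, 0.0, 0.0]
ft_force: [-0.5, 0.7, 1.7]
grip_width: 0.0497
grip_force: 6.0
t 5.9 tool-y yaw -82.63 pos [ 0.5937 -0.3169  0.0207] cm in tool [-0.06 -0.05  0.02] F [-0.5  0.7  1.7] grip 6.0 0.0497
twist -0.03
```

```bash
python3 -m pendant '[{"jaw":0.4,"linear":[-0.1,0,-0.9],"twist":0},{"jaw":0.4,"linear":[-0.1,0,-0.9],"twist":0},{"jaw":0.4,"linear":[-0.2,0,-0.9],"twist":0},{"jaw":0.4,"linear":[-0.2,0,-0.9],"twist":0},{"jaw":0.4,"linear":[-0.3,0,-0.85],"twist":0},{"jaw":0.4,"linear":[-0.3,0,-0.85],"twist":0},{"jaw":0.4,"linear":[-0.35,0,-0.85],"twist":0},{"jaw":0.4,"linear":[-0.4,0,-0.85],"twist":0},{"jaw":0.4,"linear":[0,0,0],"twist":0}]'
python3 - <<'E'
from h import *
to(.593,-.3165,.0205,-82.6)
c,W=shot("scene"); cv2.imwrite("pics/s2.png",c["color"])
E
```

```text
time: 6.65
position: [0.5741, -0.3201, 0.0928]
tool_rot: [0.998, 0.064, 0.001, 0.001]
ft_force: [-0.0, 0.3, -1.3]
grip_width: 0.0498
grip_force: 6.0
t 6.65 tool-y yaw -82.64 pos [ 0.5741 -0.3201  0.0928] cm in tool [ 1.91 -0.13  7.24] F [-0.   0.3 -1.3] grip 6.0 0.0498
twist -0.04
```

View pics/s2.png

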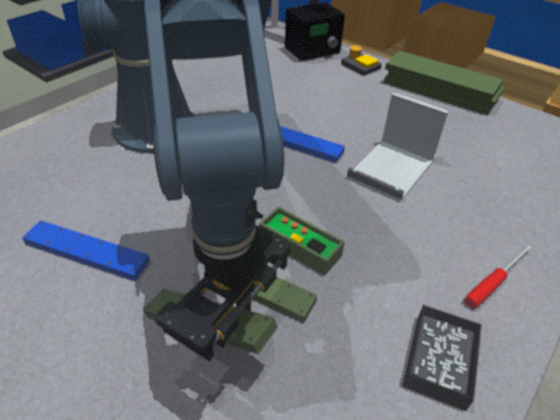

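The scene view shows the cover tilting, with its upper end at (250,330) raised and its foot at (160,300) still down. I continue the arc, tighten the grip, then measure the tilt from depth.

```bash
python3 -m pendant '[{"jaw":0.4,"linear":[-0.45,0,-0.8],"twist":0},{"jaw":0.4,"linear":[-0.45,0,-0.8],"twist":0},{"jaw":0.4,"linear":[-0.55,0,-0.75],"twist":0},{"jaw":0.4,"linear":[-0.55,0,-0.75],"twist":0},{"jaw":0.4,"linear":[-0.55,0,-0.65],"twist":0},{"jaw":0.4,"linear":[-0.55,0,-0.65],"twist":0},{"jaw":0.4,"linear":[0,0,0],"twist":0},{"jaw":0.4,"linear":[0,0,0],"twist":0}]'
cat >> h.py <<'E'
def cover(cam,lo,hi,f=(-1,0)):
    # olive points in world box; tilt about the cover's long direction
    c,W=shot(cam); hsv=cv2.cvtColor(c["color"],cv2.COLOR_BGR2HSV)
    m=(hsv[...,0]>30)&(hsv[...,0]<60)&(hsv[...,1]>60)&np.all((W>lo)&(W<hi),-1)
    p=W[m]; print(cam,"n",len(p))
    if len(p)<100: return c,m,p
    g=p
    for _ in range(6):   # trimmed plane fit
        q=g.mean(0); n=np.linalg.svd(g-q,full_matrices=False)[2][2]; n*=np.sign(n[2]); d=np.abs((p-q)@n); g=p[d<.004]
    print(" normal",n.round(3),"tilt deg",np.degrees(np.arccos(n[2])).round(1),"inliers",len(g),"mid",q.round(4),"min",np.percentile(g,1,axis=0).round(3),"max",np.percentile(g,99,axis=0).round(3))
    return c,m,g
E
python3 - <<'E'
from h import *
to(.593,-.3165,.0205,-82.6)
for n in("scene","top","wrist"):
    cover(n,[.38,-.39,.004],[.72,-.25,.3])
E
```

```text
time: 7.37
position: [0.5433, -0.3237, 0.1353]
tool_rot: [0.998, 0.064, 0.0, 0.0]
ft_force: [1.1, 0.1, -1.2]
grip_width: 0.0498
grip_force: 6.0
t 7.37 tool-y yaw -82.66 pos [ 0.5433 -0.3237  0.1353] cm in tool [ 5.01 -0.09 11.48] F [ 1.1  0.1 -1.2] grip 6.0 0.0498
twist -0.06
scene n 714
 normal [-0.53   0.846  0.049] tilt deg 87.2 inliers 122 mid [ 0.5843 -0.3213  0.1696] min [ 0.529 -0.35   0.097] max [ 0.598 -0.31   0.288]
top n 0
wrist n 17054
 normal [-0.64  -0.082  0.764] tilt deg 40.2 inliers 12383 mid [ 0.5597 -0.3223  0.1457] min [ 0.477 -0.351  0.074] max [ 0.591 -0.296  0.17 ]
```

Tilt is 40.2°, as expected. I pivot slightly further to about 44° so the foot lands before the wall touches, then tighten and lift.

```bash
python3 -m pendant '[{"jaw":0.4,"linear":[-0.45,0,-0.5],"twist":0},{"jaw":0.4,"linear":[-0.45,0,-0.45],"twist":0},{"jaw":0.4,"linear":[0,0,0],"twist":0},{"jaw":0.4,"linear":[0,0,0],"twist":0}]'
python3 -m pendant '[{"jaw":0.4,"linear":[0,0,0],"twist":0},{"jaw":0.4,"linear":[0,0,0],"twist":0},{"jaw":0.4,"linear":[0,0,0],"twist":0},{"jaw":0.4,"linear":[0,0,-1],"twist":0},{"jaw":0.4,"linear":[0,0,-2],"twist":0},{"jaw":0.4,"linear":[0,0,-3],"twist":0},{"jaw":0.4,"linear":[0,0,-3],"twist":0},{"jaw":0.4,"linear":[0,0,-2],"twist":0},{"jaw":0.4,"linear":[0,0,0],"twist":0},{"jaw":0.4,"linear":[0,0,0],"twist":0}]' 50
python3 - <<'E'
from h import *
to(.593,-.3165,.0205,3.6)
cover("wrist",[.38,-.39,.03],[.72,-.25,.4])
E
```

```text
time: 7.85
position: [0.5341, -0.3245, 0.1443]
tool_rot: [0.998, 0.064, -0.0, -0.0]
ft_force: [-0.7, -0.6, -2.2]
grip_width: 0.0502
grip_force: 6.0
time: 8.68
position: [0.5351, -0.3247, 0.2553]
tool_rot: [0.998, 0.064, 0.001, 0.001]
ft_force: [0.2, 0.3, -4.2]
grip_width: 0.0495
grip_force: 50.0
t 8.68 tool-y yaw -82.62 pos [ 0.5351 -0.3247  0.2553] cm in tool [ 5.79 -0.12 23.5 ] F [ 0.2  0.3 -4.2] grip 50.0 0.0495
twist -86.22
wrist n 16465
 normal [-0.703 -0.088  0.706] tilt deg 45.1 inliers 11136 mid [ 0.5476 -0.3236  0.2654] min [ 0.448 -0.354  0.165] max [ 0.579 -0.298  0.294]
```

```bash
python3 -m pendant '[{"jaw":0.4,"linear":[0,0,0],"twist":-4},{"jaw":0.4,"linear":[0,0,0],"twist":-7.1},{"jaw":0.4,"linear":[0,0,0],"twist":-7.1},{"jaw":0.4,"linear":[0,0,0],"twist":-7.1},{"jaw":0.4,"linear":[0,0,0],"twist":-7.1},{"jaw":0.4,"linear":[0,0,0],"twist":-7.1},{"jaw":0.4,"linear":[0,0,0],"twist":-7.1},{"jaw":0.4,"linear":[0,0,0],"twist":-7.1},{"jaw":0.4,"linear":[0,0,0],"twist":-7.1},{"jaw":0.4,"linear":[0,0,0],"twist":-7.1},{"jaw":0.4,"linear":[0,0,0],"twist":-7.1},{"jaw":0.4,"linear":[0,0,0],"twist":-7.1}]' >/dev/null
python3 -m pendant '[{"jaw":0.4,"linear":[0,0,0],"twist":-4},{"jaw":0.4,"linear":[0,0,0],"twist":-3.2},{"jaw":0.4,"linear":[1,0,0],"twist":0},{"jaw":0.4,"linear":[2,0.1,0],"twist":0},{"jaw":0.4,"linear":[3,0.2,0],"twist":0},{"jaw":0.4,"linear":[3,0.2,0],"twist":0},{"jaw":0.4,"linear":[3,0.2,0],"twist":0},{"jaw":0.4,"linear":[3,0.2,0],"twist":0},{"jaw":0.4,"linear":[3,0.2,0],"twist":0},{"jaw":0.4,"linear":[3,0.2,0],"twist":0},{"jaw":0.4,"linear":[3,0.2,0],"twist":0},{"jaw":0.4,"linear":[3,0.2,0],"twist":0}]' >/dev/null
python3 -m pendant '[{"jaw":0.4,"linear":[3,0.2,0],"twist":0},{"jaw":0.4,"linear":[3,0.2,0],"twist":0},{"jaw":0.4,"linear":[3,0.2,0],"twist":0},{"jaw":0.4,"linear":[3,0.2,0],"twist":0},{"jaw":0.4,"linear":[3,0.1,0],"twist":0},{"jaw":0.4,"linear":[3,0.1,0],"twist":0},{"jaw":0.4,"linear":[3,0.1,0],"twist":0},{"jaw":0.4,"linear":[3,0,0],"twist":0},{"jaw":0.4,"linear":[2,0,0],"twist":0},{"jaw":0.4,"linear":[1,0,0],"twist":0},{"jaw":0.4,"linear":[0,0,0],"twist":0},{"jaw":0.4,"linear":[0,0,0],"twist":0}]' 
python3 - <<'E'
from h import *
to(.5238,.3001,.150,3.6)
cover("wrist",[.38,.1,.03],[.72,.5,.4])
E
```

```text
time: 11.73
position: [0.4987, 0.2149, 0.2532]
tool_rot: [0.664, 0.747, -0.001, -0.0]
ft_force: [-0.3, -0.1, -3.5]
grip_width: 0.0492
grip_force: 50.0
t 11.73 tool-y yaw 6.72 pos [0.4987 0.2149 0.2532] cm in tool [ 8.18  3.51 10.3 ] F [-0.3 -0.1 -3.5] grip 50.0 0.0492
twist 3.12
wrist n 16428
 normal [ 0.082 -0.701  0.708] tilt deg 44.9 inliers 11139 mid [0.4962 0.2275 0.2634] min [0.47  0.127 0.163] max [0.525 0.259 0.291]
```

```bash
python3 -m pendant '[{"jaw":0.4,"linear":[0,0,0],"twist":3.1},{"jaw":0.4,"linear":[1,0.5,0],"twist":0},{"jaw":0.4,"linear":[2.2,0.8,0],"twist":0},{"jaw":0.4,"linear":[2.5,0.8,0],"twist":0},{"jaw":0.4,"linear":[1.7,0.6,0],"twist":0},{"jaw":0.4,"linear":[0.9,0.3,0],"twist":0},{"jaw":0.4,"linear":[0,0,1],"twist":0},{"jaw":0.4,"linear":[0,0,2],"twist":0},{"jaw":0.4,"linear":[0,0,2],"twist":0},{"jaw":0.4,"linear":[0,0,1],"twist":0},{"jaw":0.4,"linear":[0,0,0],"twist":0},{"jaw":0.4,"linear":[0,0,0],"twist":0}]' 
python3 - <<'E'
from h import *
to(.5238,.3001,.150,3.6)
cover("wrist",[.38,.1,.03],[.72,.5,.4])
c,W=shot("scene"); cv2.imwrite("pics/s3.png",c["color"])
E
```

```text
time: 12.78
position: [0.5241, 0.2988, 0.1933]
tool_rot: [0.685, 0.729, -0.001, -0.0]
ft_force: [-0.0, 0.5, -2.9]
grip_width: 0.0499
grip_force: 50.0
t 12.78 tool-y yaw 3.53 pos [0.5241 0.2988 0.1933] cm in tool [ 0.13 -0.01  4.33] F [-0.   0.5 -2.9] grip 50.0 0.0499
twist -0.07
wrist n 16554
 normal [ 0.043 -0.705  0.708] tilt deg 44.9 inliers 11170 mid [0.5223 0.3115 0.2035] min [0.498 0.211 0.103] max [0.548 0.342 0.231]
```

View pics/s3.png

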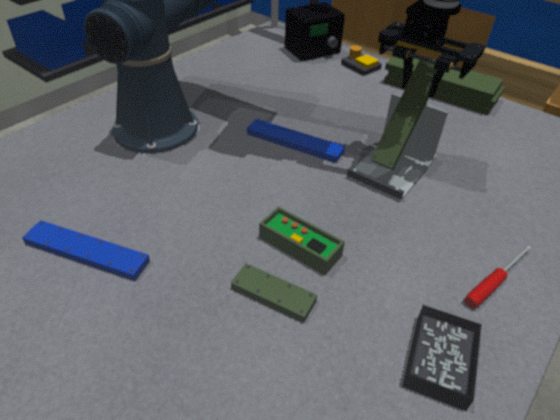

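The scene view shows the cover tilted above the stand, foot at (385,163) just inside the stop and centred. Bystanders are untouched. I lower it.

```bash
python3 -m pendant '[{"jaw":0.4,"linear":[0,0,1],"twist":0},{"jaw":0.4,"linear":[0.1,0,1],"twist":0},{"jaw":0.4,"linear":[0,0,1],"twist":0},{"jaw":0.4,"linear":[0,0,0.6],"twist":0},{"jaw":0.4,"linear":[0,0,0.3],"twist":0},{"jaw":0.4,"linear":[0,0,0],"twist":0},{"jaw":0.4,"linear":[0,0,0],"twist":0}]' 
python3 - <<'E'
from h import *
to(.5238,.3001,.150,3.6)
c,m,g=cover("scene",[.44,.12,.008],[.62,.5,.4])
s=R.from_euler("z",93.6,degrees=True).inv().apply(g-[.5265,.2572,0]); print("stand frame min/max",np.percentile(s,1,axis=0).round(4),np.percentile(s,99,axis=0).round(4))
E
```

```text
time: 13.47
position: [0.5243, 0.3008, 0.1547]
tool_rot: [0.685, 0.729, -0.0, -0.0]
ft_force: [0.3, 0.2, -3.4]
grip_width: 0.0495
grip_force: 50.0
t 13.47 tool-y yaw 3.58 pos [0.5243 0.3008 0.1547] cm in tool [-0.07 -0.05  0.47] F [ 0.3  0.2 -3.4] grip 50.0 0.0495
twist -0.02
scene n 1929
 normal [-0.95  -0.291  0.116] tilt deg 83.3 inliers 334 mid [0.5301 0.2585 0.116 ] min [0.513 0.178 0.026] max [0.546 0.339 0.304]
stand frame min/max [-0.0805 -0.0204  0.0262] [0.0823 0.0089 0.3039]
```

```bash
python3 -m pendant '[{"jaw":0.4,"linear":[0,0,0.2],"twist":0},{"jaw":0.4,"linear":[0,0,0.2],"twist":0},{"jaw":0.4,"linear":[0,0,0.1],"twist":0},{"jaw":0.4,"linear":[0,0,0],"twist":0},{"jaw":0.4,"linear":[0,0,0],"twist":0}]' 
python3 -c "
from h import *
to(.5238,.3001,.150,3.6)
cover('wrist',[.38,.1,.03],[.72,.5,.4])"
```

```text
time: 13.93
position: [0.5246, 0.3011, 0.1505]
tool_rot: [0.685, 0.729, 0.0, 0.0]
ft_force: [-1.1, 0.6, -0.8]
grip_width: 0.0497
grip_force: 50.0
t 13.93 tool-y yaw 3.58 pos [0.5246 0.3011 0.1505] cm in tool [-0.09 -0.08  0.05] F [-1.1  0.6 -0.8] grip 50.0 0.0497
twist -0.02
wrist n 16570
 normal [ 0.042 -0.703  0.71 ] tilt deg 44.7 inliers 11241 mid [0.5229 0.3141 0.1609] min [0.498 0.214 0.061] max [0.548 0.345 0.189]
```

The foot is touching (force dropped). I soften the grip and swing the top down onto the wall, easing the foot towards the stop.

```bash
python3 -m pendant '[{"jaw":0.4,"linear":[0,0,0],"twist":0},{"jaw":0.4,"linear":[0,0,0],"twist":0},{"jaw":0.4,"linear":[0.1,0,0.2],"twist":0},{"jaw":0.4,"linear":[0.1,0,0.2],"twist":0},{"jaw":0.4,"linear":[0.1,0,0.2],"twist":0},{"jaw":0.4,"linear":[0,0,0.2],"twist":0},{"jaw":0.4,"linear":[0,0,0.1],"twist":0},{"jaw":0.4,"linear":[0,0,0],"twist":0},{"jaw":0.4,"linear":[0,0,0],"twist":0}]' 4
python3 -c "
from h import *
to(.5238,.3001,.150,3.6)
cover('wrist',[.38,.1,.03],[.72,.5,.4])"
```

```text
time: 14.73
position: [0.5245, 0.3038, 0.1415]
tool_rot: [0.685, 0.729, 0.0, 0.0]
ft_force: [0.4, 1.4, 3.7]
grip_width: 0.0499
grip_force: 4.0
t 14.73 tool-y yaw 3.59 pos [0.5245 0.3038 0.1415] cm in tool [-0.36 -0.09 -0.85] F [0.4 1.4 3.7] grip 4.0 0.0499
twist -0.01
wrist n 17526
 normal [ 0.041 -0.664  0.747] tilt deg 41.7 inliers 12439 mid [0.5224 0.3208 0.1559] min [0.498 0.233 0.077] max [0.547 0.351 0.18 ]
```

```bash
python3 -m pendant '[{"jaw":0.7,"linear":[0,0,0],"twist":0},{"jaw":1,"linear":[0,0,0],"twist":0},{"jaw":1,"linear":[0,0,0],"twist":0},{"jaw":1,"linear":[0,0,0],"twist":0},{"jaw":1,"linear":[0,0,0],"twist":0},{"jaw":1,"linear":[0,0,-1],"twist":0},{"jaw":1,"linear":[0,0,-2],"twist":0},{"jaw":1,"linear":[0,0,-4],"twist":0},{"jaw":1,"linear":[0,0,-4],"twist":0},{"jaw":1,"linear":[0,0,-4],"twist":0},{"jaw":1,"linear":[0,0,0],"twist":0},{"jaw":1,"linear":[0,0,0],"twist":0}]'
python3 - <<'E'
from h import *
to(.5238,.3001,.150,3.6)
c,m,g=cover("wrist",[.38,.1,.01],[.72,.5,.25])
s=R.from_euler("z",93.6,degrees=True).inv().apply(g-[.5265,.2572,0])
lo,hi=np.percentile(s,[.5,99.5],axis=0); print(lo.round(4),hi.round(4))
c,W=shot("scene"); cv2.imwrite("pics/s4.png",cv2.resize(c["color"][60:260,260:500],None,fx=3,fy=3))
E
```

```text
time: 15.78
position: [0.5257, 0.3044, 0.2951]
tool_rot: [0.685, 0.729, 0.004, 0.002]
ft_force: [-0.9, 0.5, 0.0]
grip_width: 0.0868
grip_force: 0.0
t 15.78 tool-y yaw 3.58 pos [0.5257 0.3044 0.2951] cm in tool [-0.45 -0.33 14.51] F [-0.9  0.5  0. ] grip 0.0 0.0868
twist -0.02
wrist n 6593
 normal [ 0.041 -0.667  0.744] tilt deg 42.0 inliers 5789 mid [0.5242 0.2925 0.1305] min [0.499 0.199 0.045] max [0.55  0.35  0.179]
[-0.061  -0.0235  0.0438] [0.0925 0.0236 0.1798]
```

View pics/s4.png

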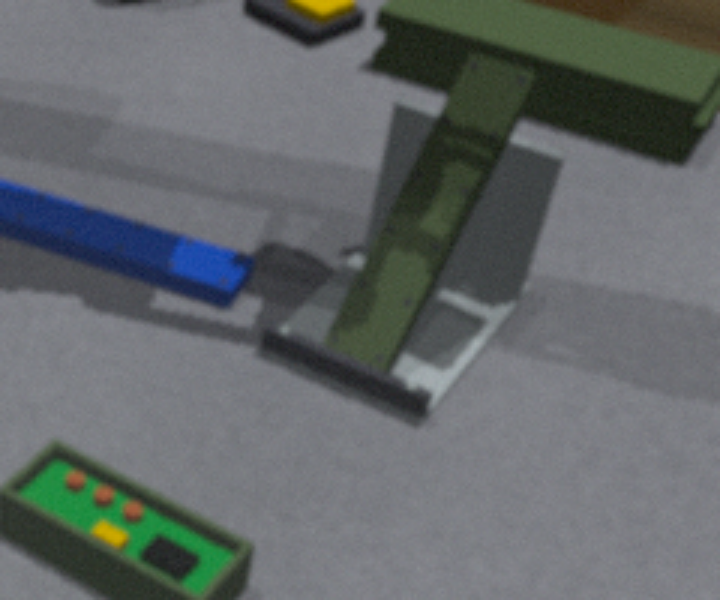

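The crop shows the cover leaning on the wall, foot at the stop (360,350), centred and released. The tilt is 42°, with its top end at stand x=92 and z=180 mm (90 and 181 nominal). I hand in.

```bash
python3 -m pendant '[{"jaw":1,"linear":[0,0,-2],"twist":0},{"jaw":1,"linear":[0,0,0],"twist":0},{"jaw":1,"linear":[0,0,0],"twist":0},{"jaw":1,"linear":[0,0,0],"twist":0}]' >/dev/null; python3 -c "
from rig import robot
print(robot.hand_in())"
```

```text
the job is handed in; nothing more can be done
None
```

The job is handed in (no verdict came back): the long green cover leans on the stand at about 42°, foot at the stop and centred, the gripper clear, the short cover and housing untouched, at about 16 s of the 35 s allowed.

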